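# Find the hidden bearer under the locker cover and stand the lantern over it

### The job

The thin slatted cover of the low locker on this console is springy and has only one solid bearer hidden beneath it. Press gently along the cover with the fingertips to feel where it turns stiff, then carry the lantern over by its handle and set it down softly on the cover above the bearer, square to the locker, so that it stands level and the cover does not sag under it. Do not try out the lantern on the soft parts, and leave the jar, the remote control and the tumbler alone.

Things in the scene. Friction and masses are not known exactly. Their poses are not given: they have to be found in the camera images.
- locker: Low cherry-wood locker box fixed on the console top, 200 x 420 x 62 mm high, with a raised cherry rim round a pale slatted cover. Origin: centre of its underside, on the console top; x runs across its 200 mm width, y along its 420 mm length, z up. The rim's side strips are 25 mm and its end strips 28 mm wide; the rim stands 6 mm above the cover.
- cover: Cover inside the rim: 20 pale slats on a flexible backing, each 148 mm long (x), 18 mm wide, 360 mm in all along y, 6 mm thick. Origin: middle of its upper face at rest, 56 mm above the console top; axes as the locker's; this frame does not sink. Hidden under it one rigid bearer crosses the full width; it is 40 mm wide along y, its centre line up to 90 mm from the middle, either way.
- cover_end (a point): Middle of the cover's +y end on its upper face, 180 mm from the cover's middle; the backing is fastened at both ends. Pressed with 6 N by a fingertip the cover gives under 0.8 mm above the bearer; 20 mm or more from the bearer's edge and 30 mm or more from the ends it gives 1.3 to 10 mm; a slat partly on the bearer feels stiff. 40 mm of empty space below. More than 50 N would break it.
- lantern: Stainless steel candle lantern with glass sides, about 0.9 kg, 100 x 100 mm base and 175 mm high, standing on the console top beside one end of the locker (either end). Origin: centre of the base's underside; z up along the lantern, y along the handle's grip. The roof is 104 mm square and, with its vent, ends at 126 mm.
- lantern_handle (a point): Middle of the cherry-wood grip bar of the lantern's fixed handle: 169 mm above the underside of the base, 12 x 12 mm in section and 90 mm long along the lantern's y axis, with 37 mm of free space between the bar and the roof. It can be pinched from above, the fingers closing along the lantern's x axis.
- candle_jar: Amber glass scented-candle jar with wooden lid, 72 mm wide and 85 mm high, on the console top at the other end of the locker; leave it. Origin: centre of its underside.
- remote: Black television remote control, 45 x 170 x 20 mm, on the console top between the robot and the locker; leave it. Origin: centre of its underside.
- tumbler: Blue ceramic tumbler, 72 mm wide and 85 mm high, on the console top beside the far right corner of the locker; leave it. Origin: centre of its underside.
There are look-alikes about, which are no part of the job. Several things look just like the lantern: the one meant starts farthest to the robot's right.

How it is judged:
By the outcome, as a careful person would: the job done as asked, in the order asked, and still so for the second after the job is handed in, with the robot touching nothing.
It also fails if it takes over 72 s, if anything falls off the work surface, if the arm or the gripper's body presses on something with over 40 N, if the wrist force passes 120 N, or if a joint passes its speed limit or range.

### The arm

A 7-joint arm with a two-finger parallel gripper is mounted at the origin on the work surface. World frame = base frame: x ahead of the robot, y to its left, z up, the work surface at z = 0. Lengths are in m, angles in degrees, forces in N, time in s.
With the tool pointing down it reaches from about 0.425 to 0.925 m from the base axis. Payload 6.8 kg.
Tool frame: the origin (TCP) lies on the centre line of the jaws, within the pads' length; the fingertips stand 19 mm ahead of it and the grasp point (between the pads) is the TCP; z points along the fingers, y is the line along which they close (so a half turn about z gives the same grasp; the last joint's range is limited). The gripper opens to 88 mm and grips with 3 to 60 N. Pads are 20 mm wide; open, the fingers measure 115 mm over their backs; the gripper's body (75 mm by 178 mm) begins 61 mm behind the grasp point.
Start: joints at [61.645, 27.33, 1.283, 89.118, -0.659, 63.558, -4.761], TCP at [0.255, -0.625, 0.242] pointing down, gripper open.
Joint ranges: [-169.35, 169.35], [-19.33, 120.38], [-80.79, 83.38], [13.8, 139.57], [-78.32, 258.32], [9.67, 109.79], [-169.56, 169.56]. Speed limits (degrees/s): [136.94, 136.94, 180, 180, 180, 180, 180].

### API

Orientations are given as a 3x3 rotation matrix whose columns are the frame's x, y, z axes.
In Python, from bench import bot, optics gives the robot as it stands. The module is installed in compiled form; this text tells all that it offers.
- The arm moves only by the tool move_arm, never from a script. Its argument "steps" is a list of rows, each an object of numbers: "x", "y", "z": the shift along the tool's x, y, z normalised to -1 to 1, where 1 is 0.025 m; "rx", "ry", "rz": the turn, a rotation vector about the tool's x, y, z normalised to -1 to 1, where 1 is 0.1 rad. A call has exactly 10 rows; each row shifts and turns the commanded pose from where the row before left it, along the tool's axes as they then stand; what a row does not reach is not made up. A row lasts 1/8 s, in which the tool goes at most 62.5 mm and 10.7 degrees, less where a joint would pass 70% of its speed; a pose out of reach is approached as far as the arm can. A call with a number of a shift or a turn outside -1 to 1 is refused whole. A call with a gripper value outside its range is refused whole. "jaw" is the closure, from -1 (fully open) to 1 (shut), set as the call begins (left out, the last holds). The fingers move at their own pace and stop on an object; "squeeze" is the grip in N (left out, the last holds). Time passes only in rows, so rows that do not move let the fingers close, or fill a call up. It gives the time, the measured TCP pose, the force, the opening and the grip force at its end, in the units of the state.
- bot.observe(): the state, without advancing time (a new reading comes with each control period).
- optics.capture(name): name is "scene" or "top" or "wrist"; returns (picture, depth): 400x640x3 uint8, blue, green, red; 400x640 float32, m along the optical axis (not along the pixel's ray), 0 where there is no reading.
- optics.camera_model(name): a dict with "fx", "fy", "cx", "cy" (pixels), "pose" (4x4, takes a point from camera to world coordinates). Camera axes: x right, y down, z forward; pixel columns grow to the right and rows downward; lengths in m; the calibration is good to about 2 mm. A picture is of the moment at which its call begins: read the wrist's pose just before it. camera_model takes no time and is no camera call; for the wrist camera it gives the pose at the moment of the call.
- bot.close_job(): hands the job in; it is judged then, once.
Trained networks look in the newest picture that a camera, given by its name, has taken for a name from the list of things; names that differ only in an ending like _2 or _b are one class to them, and where a whole thing is asked for, a point or a joint stands for the part that bears it (a point fixed in the world has none). Each returns a list of dicts, best first, with "p" (0 to 1); they miss things now and then, are a little off and sometimes report something else, mostly with a low value. They report only what shows in the picture. A call takes as long as a camera call. They do not tell look-alikes from the thing itself.
- optics.outline_of(query, camera): "pixels" (400x640 bool, what is visible of it).
- optics.tip_of(query, camera): "location" ([x, y, z] in m, in world coordinates, good to about 4 mm: a listed point, or the origin of a listed thing).
The state is a dict: "time_s": time; "q": joint angles; "joint_vel": joint speeds; "joint_efforts": joint torques, N m; "tool_pos": TCP position; "tool_rot": TCP orientation; "contact_force": force on the tool from outside, world axes, zero at the start; "ft_torque": the same for the moment, N m; "gripper_width": opening from 0.0 (shut) to 1.0 (fully open); "finger_force": force on a finger pad.
Only numpy, scipy, OpenCV 4.12 (cv2) and the standard library are available. Lean on these libraries where they do the work, as an engineer would, in place of code of your own. Each camera call takes 0.05 s, during which the arm holds its last target. There are 200 camera calls.

## Working session

There is one attempt and no reset: what is moved stays moved. The work goes in short steps, Python scripts to look and compute and a tool call to move; the robot and the scene stay as the last step left them, time stands still between calls to the robot, and variables do not carry over. Pictures are saved under pics/ and viewed, at most 10 in all, crops included, and the job is handed in when it is done.

Besides the shell and the picture viewer there is one more tool, called after "Call:" by a JSON object that holds its "method" and its "body". move_arm: Moves the arm, as the interface text tells. Its arguments: {"type":"object","properties":{"steps":{"type":"array"},"jaw":{"type":"number"},"squeeze":{"type":"number"}},"required":["steps"]}

```bash
mkdir -p pics; cat > h.py <<'E'
import numpy as np, cv2
from bench import bot, optics
np.set_printoptions(precision=4,suppress=True)
def cloud(name):
    im,d=optics.capture(name); m=optics.camera_model(name)
    v,u=np.mgrid[:400,:640]
    P=np.stack([(u-m['cx'])/m['fx']*d,(v-m['cy'])/m['fy']*d,d,np.ones_like(d)],-1)@np.array(m['pose']).T
    P=P[...,:3]; P[d==0]=np.nan
    return im,P
E
python3 - <<'E'
from h import *
s=bot.observe(); print(s)
for c in ["scene","top"]:
    im,P=cloud(c); cv2.imwrite(f"pics/{c}0.png",im); np.save(f"{c}.npy",P)
    for q in ["lantern","lantern_handle","cover","locker","cover_end","candle_jar","remote","tumbler"]:
        print(c,q,[(round(r['p'],2),np.round(r['location'],3)) for r in optics.tip_of(q,c)])
print(bot.observe()['time_s'])
E
```

```text
{'time_s': 0.0, 'q': array([61.6456, 27.3738,  1.2801, 89.1777, -0.6583, 63.5592, -4.7611]), 'joint_vel': array([-0.0912,  0.0509, -0.0457,  0.0682,  0.0631,  0.018 , -0.0754]), 'joint_efforts': array([ -0.0003, -58.2861,   1.5339, -27.2608,  -0.0545,   0.017 ,
         0.0001]), 'tool_pos': array([ 0.2544, -0.6246,  0.2407]), 'tool_rot': array([[ 0.9261,  0.3772, -0.0008],
       [ 0.3772, -0.9261,  0.0016],
       [-0.0001, -0.0018, -1.    ]]), 'contact_force': array([ 0.4575, -0.0501,  0.5482]), 'ft_torque': array([-0.0078, -0.0339, -0.0384]), 'finger_force': 0.0, 'gripper_width': 1.0026418539247621}
scene lantern [(0.97, array([ 0.84 , -0.091,  0.002])), (0.86, array([ 0.175, -0.301,  0.002])), (0.72, array([ 0.347, -0.243, -0.001])), (0.71, array([ 0.48 , -0.414,  0.002]))]
scene lantern_handle [(0.87, array([ 0.838, -0.092,  0.169])), (0.84, array([ 0.478, -0.411,  0.17 ])), (0.81, array([ 0.181, -0.302,  0.17 ])), (0.75, array([ 0.349, -0.24 ,  0.167]))]
scene cover [(0.75, array([0.577, 0.018, 0.059]))]
scene locker [(0.82, array([ 0.576,  0.018, -0.002]))]
scene cover_end [(
[... 189 characters left out ...]
rray([ 0.84 , -0.093, -0.001])), (0.76, array([ 0.476, -0.409,  0.   ])), (0.76, array([ 0.35 , -0.239,  0.002])), (0.69, array([ 0.177, -0.304,  0.002]))]
top lantern_handle [(0.73, array([ 0.841, -0.091,  0.17 ])), (0.59, array([ 0.348, -0.24 ,  0.17 ])), (0.59, array([ 0.18 , -0.305,  0.168]))]
top cover [(0.68, array([0.578, 0.021, 0.056])), (0.46, array([ 0.662, -0.34 ,  0.002]))]
top locker [(0.97, array([ 0.579,  0.026, -0.004]))]
top cover_end [(0.93, array([0.549, 0.197, 0.06 ]))]
top candle_jar [(0.91, array([ 0.521,  0.397, -0.001]))]
top remote [(0.65, array([ 0.373, -0.02 , -0.001])), (0.64, array([0.549, 0.197, 0.058]))]
top tumbler [(0.95, array([ 0.665, -0.338,  0.003]))]
0.9
```

View pics/top0.png

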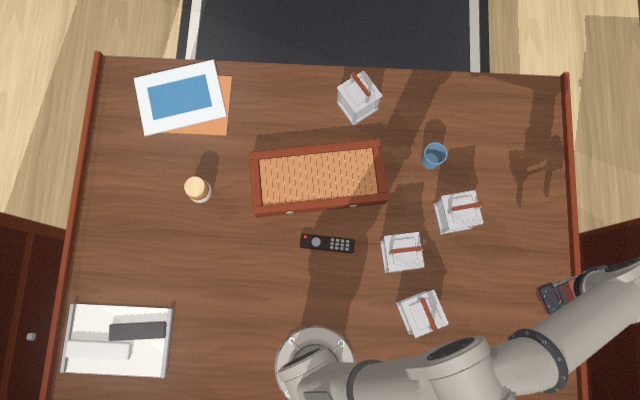

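View pics/scene0.png

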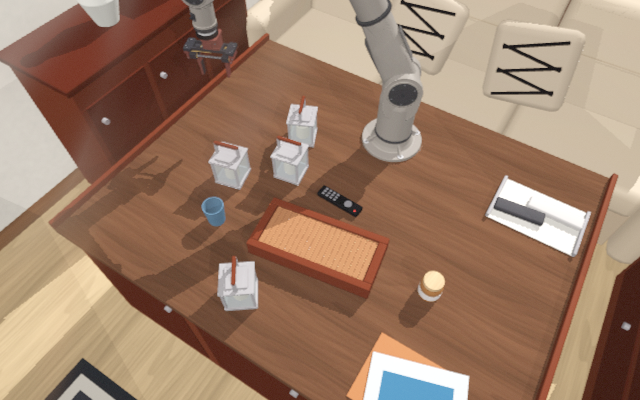

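```bash
python3 - <<'E'
from h import *
P=np.load("top.npy"); z=P[...,2]; im=cv2.imread("pics/top0.png")
c=np.array([.578,.02]); a=P[...,:2]
# locker rim, height 62
m=(np.abs(z-.059)<.008)&(np.linalg.norm(a-c,axis=-1)<.26)&(np.abs(a[...,0]-.58)<.15)
r=cv2.minAreaRect(a[m].astype(np.float32)*1000); print("locker",r,m.sum())
# pale pixels: cover
sat=cv2.cvtColor(im,cv2.COLOR_BGR2HSV)[...,1]
print("sat pct",np.percentile(sat[m],[5,25,50,75,95]))
h=np.linalg.norm(a-[.478,-.411],axis=-1)<.09
for lo,hi in((.155,.19),(.09,.13)):
    k=h&(z>lo)&(z<hi); 
    if k.sum()>5: print(lo,k.sum(),cv2.minAreaRect(a[k].astype(np.float32)*1000),np.median(z[k]))
for q,cam in(("lantern_handle","top"),("lantern_handle","scene"),):
    Q=np.load(cam+".npy");k=(np.linalg.norm(Q[...,:2]-[.478,-.411],axis=-1)<.09)&(Q[...,2]>.162)&(Q[...,2]<.185)
    if k.sum()>5: print(cam,k.sum(),cv2.minAreaRect(Q[k][:,:2].astype(np.float32)*1000))
m=optics.camera_model("top");print(m)
E
```

```text
locker ((579.20654296875, 21.677169799804688), (202.51649475097656, 420.76416015625), 8.88725471496582) 7658
sat pct [120. 123. 126. 156. 163.]
0.155 151 ((482.241943359375, -409.4667663574219), (12.874442100524902, 89.5197982788086), 13.437040328979492) 0.17502095044519228
0.09 1027 ((482.416259765625, -410.9419860839844), (104.40821838378906, 106.6215591430664), 12.742094039916992) 0.12248057720247951
top 143 ((482.2945251464844, -409.6869201660156), (12.874442100524902, 89.06705474853516), 13.437040328979492)
scene 110 ((484.0774230957031, -410.9486083984375), (13.78182315826416, 91.53581237792969), 14.304338455200195)
{'fx': 481.2248400623542, 'fy': 481.2248400623542, 'cx': 323.6096343673144, 'cy': 197.7351920452779, 'pose': array([[ 0.0494, -0.9774,  0.2053,  0.2029],
       [-0.9988, -0.0482,  0.0109, -0.0172],
       [-0.0008, -0.2056, -0.9786,  1.519 ],
       [ 0.    ,  0.    ,  0.    ,  1.    ]])}
```

The top view shows the locker at about (318,177), with the right-most lantern at (460,212). The tumbler is at (434,155), the remote at (327,243) and the jar at (198,190). Next I'll approach the cover with the jaws closed, tool x along locker +y.

```bash
cat >> h.py <<'E'
L=np.array([.5787,.0212]); A=8.9
def Rz(a):
    a=np.radians(a); return np.array([[-np.sin(a),np.cos(a),0],[np.cos(a),np.sin(a),0],[0,0,-1]])
def lk(x,y,z): # locker xy -> world
    a=np.radians(A); return np.r_[L+x*np.array([np.cos(a),np.sin(a)])+y*np.array([-np.sin(a),np.cos(a)]),z]
def inlk(p): 
    a=np.radians(A); d=p[:2]-L; return np.r_[d@[np.cos(a),np.sin(a)],d@[-np.sin(a),np.cos(a)],p[2]]
def plan(tgt,yaw,n):
    from scipy.spatial.transform import Rotation as Ro
    s=bot.observe(); p=s['tool_pos'].copy(); R=s['tool_rot'].copy()
    for k in range(n,0,-1):
        w=Ro.from_matrix(R.T@Rz(yaw)).as_rotvec()/k; t=R.T@(tgt-p)/k
        w=np.round(w/.1,2); t=np.round(t/.025,2)
        print(t,w)
        p=p+R@t*.025; R=R@Ro.from_rotvec(w*.1).as_matrix()
    print("end",p,inlk(p))
E
python3 - <<'E'
from h import *
print(lk(0,-.081,.24)); plan(lk(0,-.081,.12),A,30)
E
```

```text
[ 0.5912 -0.0588  0.24  ]
[ 0.7  -0.53  0.16] [ 0.    0.   -0.45]
[ 0.72 -0.5   0.16] [ 0.    0.   -0.45]
[ 0.75 -0.46  0.16] [ 0.    0.   -0.45]
[ 0.77 -0.43  0.16] [ 0.    0.   -0.45]
[ 0.78 -0.4   0.16] [ 0.    0.   -0.45]
[ 0.8  -0.36  0.16] [ 0.    0.   -0.45]
[ 0.82 -0.32  0.16] [ 0.    0.   -0.45]
[ 0.83 -0.29  0.16] [ 0.    0.   -0.45]
[ 0.84 -0.25  0.16] [ 0.    0.   -0.45]
[ 0.85 -0.21  0.16] [ 0.    0.   -0.44]
[ 0.86 -0.17  0.16] [ 0.    0.   -0.45]
[ 0.87 -0.13  0.16] [ 0.    0.   -0.44]
[ 0.87 -0.1   0.16] [ 0.    0.   -0.45]
[ 0.88 -0.06  0.16] [ 0.    0.   -0.44]
[ 0.88 -0.02  0.16] [ 0.    0.   -0.45]
[0.88 0.02 0.16] [ 0.    0.   -0.44]
[0.88 0.06 0.16] [ 0.    0.   -0.45]
[0.87 0.1  0.17] [ 0.    0.   -0.44]
[0.87 0.14 0.16] [ 0.    0.   -0.45]
[0.86 0.18 0.17] [ 0.    0.   -0.44]
[0.85 0.21 0.16] [ 0.    0.   -0.45]
[0.84 0.25 0.17] [ 0.    0.   -0.44]
[0.83 0.29 0.16] [ 0.    0.   -0.45]
[0.82 0.33 0.17] [ 0.    0.   -0.44]
[0.8  0.36 0.16] [ 0.    0.   -0.45]
[0.78 0.4  0.17] [ 0.    0.   -0.44]
[0.77 0.43 0.16] [ 0.    0.   -0.45]
[0.74 0.46 0.17] [ 0.    0.   -0.44]
[0.72 0.5  0.16] [ 0.    0.   -0.45]
[0.7  0.53 0.17] [ 0.    0.   -0.44]
end [ 0.5913 -0.0589  0.1199] [ 0.0001 -0.0811  0.1199]
```

Call:
{"method": "move_arm", "body": {"jaw": 1, "steps": [{"x":0.7,"y":-0.53,"rz":-0.45},{"x":0.72,"y":-0.5,"rz":-0.45},{"x":0.75,"y":-0.46,"rz":-0.45},{"x":0.77,"y":-0.43,"rz":-0.45},{"x":0.78,"y":-0.4,"rz":-0.45},{"x":0.8,"y":-0.36,"rz":-0.45},{"x":0.82,"y":-0.32,"rz":-0.45},{"x":0.83,"y":-0.29,"rz":-0.45},{"x":0.84,"y":-0.25,"rz":-0.45},{"x":0.85,"y":-0.21,"rz":-0.45}]}}

```text
validation failed for argument at $.st...
```

Call:
{"method": "move_arm", "body": {"steps": [{"x":0.86,"y":-0.17,"rz":-0.45},{"x":0.87,"y":-0.13,"rz":-0.45},{"x":0.87,"y":-0.1,"rz":-0.45},{"x":0.88,"y":-0.06,"rz":-0.45},{"x":0.88,"y":-0.02,"rz":-0.45},{"x":0.88,"y":0.02,"rz":-0.44},{"x":0.88,"y":0.06,"rz":-0.45},{"x":0.87,"y":0.1,"rz":-0.44},{"x":0.87,"y":0.14,"rz":-0.44},{"x":0.86,"y":0.18,"rz":-0.44}]}}

```text
validation failed for argument at $.st...
```

Call:
{"method": "move_arm", "body": {"steps": [{"x":0.85,"y":0.21,"rz":-0.44},{"x":0.84,"y":0.25,"rz":-0.44},{"x":0.83,"y":0.29,"rz":-0.44},{"x":0.82,"y":0.33,"rz":-0.44,"z":0.5},{"x":0.8,"y":0.36,"rz":-0.44,"z":0.8},{"x":0.78,"y":0.4,"rz":-0.44,"z":0.8},{"x":0.77,"y":0.43,"rz":-0.44,"z":0.8},{"x":0.74,"y":0.46,"rz":-0.44,"z":0.8},{"x":0.72,"y":0.5,"rz":-0.44,"z":0.7},{"x":0.7,"y":0.53,"rz":-0.44,"z":0.5}]}}

```text
validation failed for argument at $.st...
```

```bash
python3 - <<'E'
from h import *
s=bot.observe(); print(inlk(s['tool_pos']),s['tool_rot'],s['contact_force'],s['joint_vel'],s['time_s']); plan(lk(0,-.081,.085),A,3)
im,P=cloud("top"); cv2.imwrite("pics/t1.png",im)
E
```

```text
[-0.4201 -0.5884  0.2417] [[ 0.9261  0.3773  0.    ]
 [ 0.3773 -0.9261 -0.0001]
 [ 0.      0.0001 -1.    ]] [-0.3324 -0.3616  0.4188] [ 0.1171  0.0012  0.0715 -0.0722  0.0667  0.1109 -0.0269] 0.9
[ 7.   -5.3   2.09] [ 0.    0.   -4.46]
[ 8.61 -1.76  2.09] [ 0.    0.   -4.47]
[8.52 2.13 2.09] [ 0.    0.   -4.46]
end [ 0.5911 -0.0588  0.0849] [-0.0001 -0.081   0.0849]
```

Every key seems to be required in each row.

Call:
{"method": "move_arm", "body": {"jaw": 1, "steps": [{"x":0.7,"y":-0.53,"z":0,"rx":0,"ry":0,"rz":-0.45},{"x":0.72,"y":-0.5,"z":0,"rx":0,"ry":0,"rz":-0.45},{"x":0.75,"y":-0.46,"z":0,"rx":0,"ry":0,"rz":-0.45},{"x":0.77,"y":-0.43,"z":0,"rx":0,"ry":0,"rz":-0.45},{"x":0.78,"y":-0.4,"z":0,"rx":0,"ry":0,"rz":-0.45},{"x":0.8,"y":-0.36,"z":0,"rx":0,"ry":0,"rz":-0.45},{"x":0.82,"y":-0.32,"z":0,"rx":0,"ry":0,"rz":-0.45},{"x":0.83,"y":-0.29,"z":0,"rx":0,"ry":0,"rz":-0.45},{"x":0.84,"y":-0.25,"z":0,"rx":0,"ry":0,"rz":-0.45},{"x":0.85,"y":-0.21,"z":0,"rx":0,"ry":0,"rz":-0.45}]}}

```text
time_s: 2.2
tool_pos: [0.3676, -0.4352, 0.2417]
tool_rot: [[0.668, 0.744, 0.0], [0.744, -0.668, -0.0], [-0.0, 0.0, -1.0]]
contact_force: [0.7, -0.4, 0.9]
gripper_width: 0.009
finger_force: 0.0
```

Call:
{"method": "move_arm", "body": {"steps": [{"x":0.86,"y":-0.17,"z":0,"rx":0,"ry":0,"rz":-0.45},{"x":0.87,"y":-0.13,"z":0,"rx":0,"ry":0,"rz":-0.45},{"x":0.87,"y":-0.1,"z":0,"rx":0,"ry":0,"rz":-0.45},{"x":0.88,"y":-0.06,"z":0,"rx":0,"ry":0,"rz":-0.45},{"x":0.88,"y":-0.02,"z":0,"rx":0,"ry":0,"rz":-0.45},{"x":0.88,"y":0.02,"z":0,"rx":0,"ry":0,"rz":-0.44},{"x":0.88,"y":0.06,"z":0,"rx":0,"ry":0,"rz":-0.45},{"x":0.87,"y":0.1,"z":0,"rx":0,"ry":0,"rz":-0.44},{"x":0.87,"y":0.14,"z":0,"rx":0,"ry":0,"rz":-0.44},{"x":0.86,"y":0.18,"z":0,"rx":0,"ry":0,"rz":-0.44}]}}

```text
time_s: 3.45
tool_pos: [0.4795, -0.246, 0.2417]
tool_rot: [[0.281, 0.96, 0.0], [0.96, -0.281, -0.0], [-0.0, 0.0, -1.0]]
contact_force: [0.1, -0.1, 0.3]
gripper_width: 0.005
finger_force: 0.0
```

Call:
{"method": "move_arm", "body": {"steps": [{"x":0.85,"y":0.21,"z":0,"rx":0,"ry":0,"rz":-0.44},{"x":0.84,"y":0.25,"z":0,"rx":0,"ry":0,"rz":-0.44},{"x":0.83,"y":0.29,"z":0,"rx":0,"ry":0,"rz":-0.44},{"x":0.82,"y":0.33,"z":0.5,"rx":0,"ry":0,"rz":-0.44},{"x":0.8,"y":0.36,"z":0.8,"rx":0,"ry":0,"rz":-0.44},{"x":0.78,"y":0.4,"z":0.8,"rx":0,"ry":0,"rz":-0.44},{"x":0.77,"y":0.43,"z":0.8,"rx":0,"ry":0,"rz":-0.44},{"x":0.74,"y":0.46,"z":0.8,"rx":0,"ry":0,"rz":-0.44},{"x":0.72,"y":0.5,"z":0.7,"rx":0,"ry":0,"rz":-0.44},{"x":0.7,"y":0.53,"z":0.5,"rx":0,"ry":0,"rz":-0.44}]}}

```text
time_s: 4.7
tool_pos: [0.5913, -0.0574, 0.1176]
tool_rot: [[-0.154, 0.988, -0.001], [0.988, 0.154, 0.0], [0.0, -0.001, -1.0]]
contact_force: [0.4, -0.0, -0.1]
gripper_width: 0.006
finger_force: 0.0
```

```bash
python3 - <<'E'
from h import *
s=bot.observe(); print(inlk(s['tool_pos']),s['tool_rot'],s['contact_force'],s['joint_vel'],s['time_s'],s['q']); plan(lk(0,-.081,.085),A,3)
im,P=cloud("wrist"); cv2.imwrite("pics/w1.png",im)
a=P[...,:2]; z=P[...,2]; d=a-L; m=(np.abs(z-.056)<.0035)&(np.abs(d[...,0])<.12)
print(m.sum(), np.nanmedian(z[m]))
E
```

```text
[ 0.0003 -0.0796  0.1176] [[-0.1544  0.988  -0.0013]
 [ 0.988   0.1544  0.0002]
 [ 0.0004 -0.0012 -1.    ]] [ 0.3918 -0.0179 -0.0732] [-14.8186  13.5768  -2.2661  -7.1973   9.6091  -4.8     -1.623 ] 4.7 [ 18.6792  30.2168 -25.2068 105.1347  16.6429  48.3712  -5.8222]
[-0.02 -0.    0.43] [-0. -0. -0.]
[-0.02 -0.01  0.44] [-0.01 -0.   -0.  ]
[-0.02 -0.    0.43] [-0. -0. -0.]
end [ 0.5913 -0.0589  0.0851] [ 0.     -0.0811  0.0851]
68701 0.05511875889730253
```

View pics/w1.png

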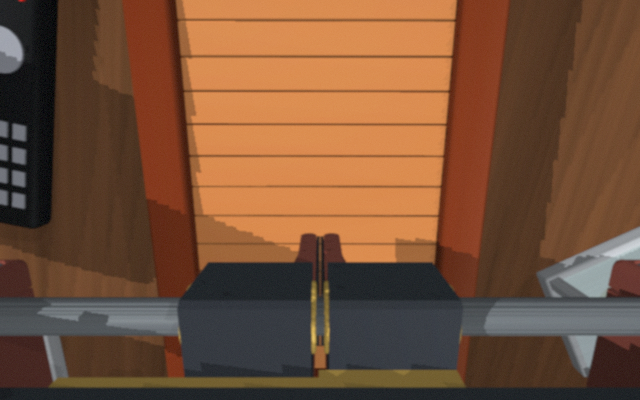

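The wrist view looks along the cover toward +y, with the slat seams clear and the closed fingertips at about (320,245) over the cover's midline. Pressing starts with the first probe at about locker y = -81.

Call:
{"method": "move_arm", "body": {"steps": [{"x":-0.06,"y":0,"z":0.8,"rx":0,"ry":0,"rz":0},{"x":0,"y":0,"z":0.6,"rx":0,"ry":0,"rz":0},{"x":0,"y":0,"z":0.1,"rx":0,"ry":0,"rz":0},{"x":0,"y":0,"z":0.1,"rx":0,"ry":0,"rz":0},{"x":0,"y":0,"z":0.04,"rx":0,"ry":0,"rz":0},{"x":0,"y":0,"z":0.04,"rx":0,"ry":0,"rz":0},{"x":0,"y":0,"z":0.04,"rx":0,"ry":0,"rz":0},{"x":0,"y":0,"z":0,"rx":0,"ry":0,"rz":0},{"x":0,"y":0,"z":0,"rx":0,"ry":0,"rz":0},{"x":0,"y":0,"z":0,"rx":0,"ry":0,"rz":0}]}}

```text
time_s: 6.0
tool_pos: [0.5913, -0.0602, 0.0762]
tool_rot: [[-0.151, 0.988, 0.0], [0.988, 0.151, 0.0], [-0.0, 0.0, -1.0]]
contact_force: [0.0, 0.3, 0.1]
gripper_width: 0.007
finger_force: 0.0
```

Call:
{"method": "move_arm", "body": {"steps": [{"x":0,"y":0,"z":0.04,"rx":0,"ry":0,"rz":0},{"x":0,"y":0,"z":0.04,"rx":0,"ry":0,"rz":0},{"x":0,"y":0,"z":0.04,"rx":0,"ry":0,"rz":0},{"x":0,"y":0,"z":0,"rx":0,"ry":0,"rz":0},{"x":0,"y":0,"z":0,"rx":0,"ry":0,"rz":0},{"x":0,"y":0,"z":0,"rx":0,"ry":0,"rz":0},{"x":0,"y":0,"z":0,"rx":0,"ry":0,"rz":0},{"x":0,"y":0,"z":0,"rx":0,"ry":0,"rz":0},{"x":0,"y":0,"z":0,"rx":0,"ry":0,"rz":0},{"x":0,"y":0,"z":0,"rx":0,"ry":0,"rz":0}]}}

```text
time_s: 7.25
tool_pos: [0.5913, -0.0602, 0.0732]
tool_rot: [[-0.151, 0.988, 0.0], [0.988, 0.151, -0.0], [-0.0, 0.0, -1.0]]
contact_force: [0.6, -0.1, 2.2]
gripper_width: 0.004
finger_force: 0.8
```

Call:
{"method": "move_arm", "body": {"steps": [{"x":0,"y":0,"z":-0.2,"rx":0,"ry":0,"rz":0},{"x":0.72,"y":0,"z":0,"rx":0,"ry":0,"rz":-0.02},{"x":0.72,"y":0,"z":0,"rx":0,"ry":0,"rz":-0.02},{"x":0,"y":0,"z":0.08,"rx":0,"ry":0,"rz":0},{"x":0,"y":0,"z":0.04,"rx":0,"ry":0,"rz":0},{"x":0,"y":0,"z":0.04,"rx":0,"ry":0,"rz":0},{"x":0,"y":0,"z":0,"rx":0,"ry":0,"rz":0},{"x":0,"y":0,"z":0,"rx":0,"ry":0,"rz":0},{"x":0,"y":0,"z":0,"rx":0,"ry":0,"rz":0},{"x":0,"y":0,"z":0,"rx":0,"ry":0,"rz":0}]}}

```text
time_s: 8.5
tool_pos: [0.5858, -0.025, 0.0742]
tool_rot: [[-0.155, 0.988, 0.0], [0.988, 0.155, -0.0], [-0.0, 0.0, -1.0]]
contact_force: [0.5, -0.8, 1.1]
gripper_width: 0.006
finger_force: 0.4
```

Call:
{"method": "move_arm", "body": {"steps": [{"x":0,"y":0,"z":-0.16,"rx":0,"ry":0,"rz":0},{"x":0.72,"y":0,"z":0,"rx":0,"ry":0,"rz":0},{"x":0.72,"y":0,"z":0,"rx":0,"ry":0,"rz":0},{"x":0,"y":0,"z":0.08,"rx":0,"ry":0,"rz":0},{"x":0,"y":0,"z":0.04,"rx":0,"ry":0,"rz":0},{"x":0,"y":0,"z":0.04,"rx":0,"ry":0,"rz":0},{"x":0,"y":0,"z":0,"rx":0,"ry":0,"rz":0},{"x":0,"y":0,"z":0,"rx":0,"ry":0,"rz":0},{"x":0,"y":0,"z":0,"rx":0,"ry":0,"rz":0},{"x":0,"y":0,"z":0,"rx":0,"ry":0,"rz":0}]}}

```text
time_s: 9.75
tool_pos: [0.5802, 0.0106, 0.0742]
tool_rot: [[-0.155, 0.988, -0.0], [0.988, 0.155, -0.0], [-0.0, -0.0, -1.0]]
contact_force: [-0.0, 0.2, 0.6]
gripper_width: 0.004
finger_force: 0.7
```

Call:
{"method": "move_arm", "body": {"steps": [{"x":0,"y":0,"z":-0.16,"rx":0,"ry":0,"rz":0},{"x":0.72,"y":0,"z":0,"rx":0,"ry":0,"rz":0},{"x":0.72,"y":0,"z":0,"rx":0,"ry":0,"rz":0},{"x":0,"y":0,"z":0.08,"rx":0,"ry":0,"rz":0},{"x":0,"y":0,"z":0.04,"rx":0,"ry":0,"rz":0},{"x":0,"y":0,"z":0.04,"rx":0,"ry":0,"rz":0},{"x":0,"y":0,"z":0,"rx":0,"ry":0,"rz":0},{"x":0,"y":0,"z":0,"rx":0,"ry":0,"rz":0},{"x":0,"y":0,"z":0,"rx":0,"ry":0,"rz":0},{"x":0,"y":0,"z":0,"rx":0,"ry":0,"rz":0}]}}

```text
time_s: 11.0
tool_pos: [0.5744, 0.0472, 0.0751]
tool_rot: [[-0.155, 0.988, -0.0], [0.988, 0.155, 0.001], [0.001, -0.0, -1.0]]
contact_force: [-5.0, 3.0, 10.4]
gripper_width: 0.005
finger_force: 5.4
```

Call:
{"method": "move_arm", "body": {"steps": [{"x":0,"y":0,"z":-0.16,"rx":0,"ry":0,"rz":0},{"x":0.36,"y":0,"z":0,"rx":0,"ry":0,"rz":0},{"x":0.36,"y":0,"z":0,"rx":0,"ry":0,"rz":0},{"x":0,"y":0,"z":0.08,"rx":0,"ry":0,"rz":0},{"x":0,"y":0,"z":0.04,"rx":0,"ry":0,"rz":0},{"x":0,"y":0,"z":0.04,"rx":0,"ry":0,"rz":0},{"x":0,"y":0,"z":0,"rx":0,"ry":0,"rz":0},{"x":0,"y":0,"z":0,"rx":0,"ry":0,"rz":0},{"x":0,"y":0,"z":0,"rx":0,"ry":0,"rz":0},{"x":0,"y":0,"z":0,"rx":0,"ry":0,"rz":0}]}}

```text
time_s: 12.25
tool_pos: [0.5716, 0.0647, 0.0751]
tool_rot: [[-0.155, 0.988, -0.0], [0.988, 0.155, 0.0], [0.0, -0.0, -1.0]]
contact_force: [-4.0, 0.7, 11.0]
gripper_width: 0.009
finger_force: 5.6
```

Call:
{"method": "move_arm", "body": {"steps": [{"x":0,"y":0,"z":-0.16,"rx":0,"ry":0,"rz":0},{"x":0.36,"y":0,"z":0,"rx":0,"ry":0,"rz":0},{"x":0.36,"y":0,"z":0,"rx":0,"ry":0,"rz":0},{"x":0,"y":0,"z":0.08,"rx":0,"ry":0,"rz":0},{"x":0,"y":0,"z":0.04,"rx":0,"ry":0,"rz":0},{"x":0,"y":0,"z":0.04,"rx":0,"ry":0,"rz":0},{"x":0,"y":0,"z":0,"rx":0,"ry":0,"rz":0},{"x":0,"y":0,"z":0,"rx":0,"ry":0,"rz":0},{"x":0,"y":0,"z":0,"rx":0,"ry":0,"rz":0},{"x":0,"y":0,"z":0,"rx":0,"ry":0,"rz":0}]}}

```text
time_s: 13.5
tool_pos: [0.5687, 0.0826, 0.0751]
tool_rot: [[-0.156, 0.988, -0.0], [0.988, 0.156, 0.0], [0.0, -0.0, -1.0]]
contact_force: [-4.7, 1.8, 10.9]
gripper_width: 0.004
finger_force: 5.6
```

Call:
{"method": "move_arm", "body": {"steps": [{"x":0,"y":0,"z":-0.16,"rx":0,"ry":0,"rz":0},{"x":0.36,"y":0,"z":0,"rx":0,"ry":0,"rz":0},{"x":0.36,"y":0,"z":0,"rx":0,"ry":0,"rz":0},{"x":0,"y":0,"z":0.08,"rx":0,"ry":0,"rz":0},{"x":0,"y":0,"z":0.04,"rx":0,"ry":0,"rz":0},{"x":0,"y":0,"z":0.04,"rx":0,"ry":0,"rz":0},{"x":0,"y":0,"z":0,"rx":0,"ry":0,"rz":0},{"x":0,"y":0,"z":0,"rx":0,"ry":0,"rz":0},{"x":0,"y":0,"z":0,"rx":0,"ry":0,"rz":0},{"x":0,"y":0,"z":0,"rx":0,"ry":0,"rz":0}]}}

```text
time_s: 14.75
tool_pos: [0.566, 0.1003, 0.0748]
tool_rot: [[-0.155, 0.988, -0.0], [0.988, 0.155, 0.0], [0.0, 0.0, -1.0]]
contact_force: [-3.7, 1.7, 9.3]
gripper_width: 0.003
finger_force: 4.0
```

Call:
{"method": "move_arm", "body": {"steps": [{"x":0,"y":0,"z":-0.16,"rx":0,"ry":0,"rz":0},{"x":0.14,"y":0,"z":0,"rx":0,"ry":0,"rz":0},{"x":0.14,"y":0,"z":0,"rx":0,"ry":0,"rz":0},{"x":0,"y":0,"z":0.08,"rx":0,"ry":0,"rz":0},{"x":0,"y":0,"z":0.04,"rx":0,"ry":0,"rz":0},{"x":0,"y":0,"z":0.04,"rx":0,"ry":0,"rz":0},{"x":0,"y":0,"z":0,"rx":0,"ry":0,"rz":0},{"x":0,"y":0,"z":0,"rx":0,"ry":0,"rz":0},{"x":0,"y":0,"z":0,"rx":0,"ry":0,"rz":0},{"x":0,"y":0,"z":0,"rx":0,"ry":0,"rz":0}]}}

```text
time_s: 16.0
tool_pos: [0.565, 0.1068, 0.0742]
tool_rot: [[-0.155, 0.988, -0.0], [0.988, 0.155, 0.0], [0.0, -0.0, -1.0]]
contact_force: [-1.9, 0.8, 3.1]
gripper_width: 0.009
finger_force: 1.4
```

Call:
{"method": "move_arm", "body": {"steps": [{"x":0,"y":0,"z":-0.16,"rx":0,"ry":0,"rz":0},{"x":-0.95,"y":0,"z":0,"rx":0,"ry":0,"rz":0},{"x":-0.95,"y":0,"z":0,"rx":0,"ry":0,"rz":0},{"x":-0.78,"y":0,"z":0,"rx":0,"ry":0,"rz":0},{"x":0,"y":0,"z":0.08,"rx":0,"ry":0,"rz":0},{"x":0,"y":0,"z":0.04,"rx":0,"ry":0,"rz":0},{"x":0,"y":0,"z":0.04,"rx":0,"ry":0,"rz":0},{"x":0,"y":0,"z":0,"rx":0,"ry":0,"rz":0},{"x":0,"y":0,"z":0,"rx":0,"ry":0,"rz":0},{"x":0,"y":0,"z":0,"rx":0,"ry":0,"rz":0}]}}

```text
time_s: 17.25
tool_pos: [0.5754, 0.0413, 0.0751]
tool_rot: [[-0.157, 0.988, 0.0], [0.988, 0.157, -0.001], [-0.001, 0.0, -1.0]]
contact_force: [-2.8, -2.2, 9.9]
gripper_width: 0.007
finger_force: 4.6
```

```bash
python3 - <<'E'
from h import *
s=bot.observe(); print(inlk(s['tool_pos']),s['contact_force'],s['time_s'])
for p in([.5744,.0472,0],[.5716,.0647,0],[.5687,.0826,0],[.566,.1003,0]): print(inlk(np.array(p)))
# slat seams from the earlier wrist picture's locker: refine locker frame from the top picture
P=np.load("top.npy"); im=cv2.imread("pics/top0.png"); 
E
```

```text
[-0.0001  0.0204  0.0751] [-2.7787 -2.2386  9.9025] 17.25
[-0.0002  0.0264  0.    ]
[-0.0003  0.0441  0.    ]
[-0.0004  0.0622  0.    ]
[-0.0003  0.0801  0.    ]
```

Call:
{"method": "move_arm", "body": {"steps": [{"x":0,"y":0,"z":-0.16,"rx":0,"ry":0,"rz":0},{"x":-0.25,"y":0,"z":0,"rx":0,"ry":0,"rz":0},{"x":-0.25,"y":0,"z":0,"rx":0,"ry":0,"rz":0},{"x":0,"y":0,"z":0.08,"rx":0,"ry":0,"rz":0},{"x":0,"y":0,"z":0.04,"rx":0,"ry":0,"rz":0},{"x":0,"y":0,"z":0.04,"rx":0,"ry":0,"rz":0},{"x":0,"y":0,"z":0,"rx":0,"ry":0,"rz":0},{"x":0,"y":0,"z":0,"rx":0,"ry":0,"rz":0},{"x":0,"y":0,"z":0,"rx":0,"ry":0,"rz":0},{"x":0,"y":0,"z":0,"rx":0,"ry":0,"rz":0}]}}

```text
time_s: 18.5
tool_pos: [0.5773, 0.0282, 0.0742]
tool_rot: [[-0.155, 0.988, -0.0], [0.988, 0.155, -0.0], [-0.0, -0.0, -1.0]]
contact_force: [-1.4, -1.0, 3.3]
gripper_width: 0.007
finger_force: 1.2
```

Call:
{"method": "move_arm", "body": {"steps": [{"x":0,"y":0,"z":-0.16,"rx":0,"ry":0,"rz":0},{"x":-0.15,"y":0,"z":0,"rx":0,"ry":0,"rz":0},{"x":0,"y":0,"z":0,"rx":0,"ry":0,"rz":0},{"x":0,"y":0,"z":0.08,"rx":0,"ry":0,"rz":0},{"x":0,"y":0,"z":0.04,"rx":0,"ry":0,"rz":0},{"x":0,"y":0,"z":0.04,"rx":0,"ry":0,"rz":0},{"x":0,"y":0,"z":0,"rx":0,"ry":0,"rz":0},{"x":0,"y":0,"z":0,"rx":0,"ry":0,"rz":0},{"x":0,"y":0,"z":0,"rx":0,"ry":0,"rz":0},{"x":0,"y":0,"z":0,"rx":0,"ry":0,"rz":0}]}}

```text
time_s: 19.75
tool_pos: [0.5779, 0.0246, 0.0742]
tool_rot: [[-0.155, 0.988, -0.0], [0.988, 0.155, -0.0], [0.0, -0.0, -1.0]]
contact_force: [-1.6, 0.4, 2.0]
gripper_width: 0.008
finger_force: 1.1
```

```bash
python3 - <<'E'
from h import *
s=bot.observe(); print(inlk(s['tool_pos']),s['contact_force'],s['time_s'])
plan(np.array([.4825,-.4100,.255]),13.5,20)
E
```

```text
[-0.0003  0.0034  0.0742] [-1.594   0.4158  1.9773] 19.75
[-0.83 -0.32 -0.36] [-0.   -0.   -0.04]
[-0.83 -0.33 -0.36] [-0.   -0.   -0.04]
[-0.83 -0.33 -0.36] [-0.   -0.   -0.04]
[-0.82 -0.33 -0.36] [-0.   -0.   -0.04]
[-0.82 -0.34 -0.36] [-0.   -0.   -0.04]
[-0.82 -0.34 -0.36] [-0.   -0.   -0.04]
[-0.82 -0.34 -0.36] [-0.   -0.   -0.04]
[-0.82 -0.35 -0.36] [-0.   -0.   -0.04]
[-0.82 -0.35 -0.36] [-0.   -0.   -0.04]
[-0.82 -0.35 -0.36] [-0.   -0.   -0.04]
[-0.82 -0.36 -0.36] [-0.   -0.   -0.04]
[-0.81 -0.36 -0.36] [-0.   -0.   -0.04]
[-0.81 -0.36 -0.36] [-0.   -0.   -0.04]
[-0.81 -0.37 -0.36] [-0.   -0.   -0.04]
[-0.81 -0.37 -0.37] [-0.   -0.   -0.04]
[-0.81 -0.37 -0.36] [-0.   -0.   -0.04]
[-0.81 -0.38 -0.37] [-0.   -0.   -0.04]
[-0.8  -0.38 -0.36] [-0.   -0.   -0.04]
[-0.8  -0.38 -0.37] [-0.   -0.   -0.04]
[-0.81 -0.39 -0.36] [-0.   -0.   -0.04]
end [ 0.4824 -0.4101  0.2549] [-0.1618 -0.4113  0.2549]
```

Call:
{"method": "move_arm", "body": {"steps": [{"x":0,"y":0,"z":-1,"rx":0,"ry":0,"rz":0},{"x":-0.3,"y":0,"z":-1,"rx":0,"ry":0,"rz":0},{"x":-0.8,"y":-0.3,"z":-1,"rx":0,"ry":0,"rz":-0.05},{"x":-0.95,"y":-0.4,"z":-1,"rx":0,"ry":0,"rz":-0.05},{"x":-0.95,"y":-0.4,"z":-1,"rx":0,"ry":0,"rz":-0.05},{"x":-0.95,"y":-0.4,"z":-1,"rx":0,"ry":0,"rz":-0.05},{"x":-0.95,"y":-0.4,"z":-0.8,"rx":0,"ry":0,"rz":-0.05},{"x":-0.95,"y":-0.4,"z":-0.6,"rx":0,"ry":0,"rz":-0.05},{"x":-0.95,"y":-0.4,"z":0,"rx":0,"ry":0,"rz":-0.05},{"x":-0.95,"y":-0.4,"z":0,"rx":0,"ry":0,"rz":-0.05}]}}

```text
time_s: 21.0
tool_pos: [0.535, -0.1807, 0.2594]
tool_rot: [[-0.195, 0.981, 0.001], [0.981, 0.195, -0.0], [-0.001, 0.001, -1.0]]
contact_force: [-0.2, 0.2, -0.6]
gripper_width: 0.005
finger_force: 0.0
```

Call:
{"method": "move_arm", "body": {"jaw": -1, "steps": [{"x":-0.95,"y":-0.4,"z":0,"rx":0,"ry":0,"rz":-0.05},{"x":-0.95,"y":-0.4,"z":0,"rx":0,"ry":0,"rz":-0.05},{"x":-0.95,"y":-0.4,"z":0,"rx":0,"ry":0,"rz":-0.05},{"x":-0.95,"y":-0.4,"z":0,"rx":0,"ry":0,"rz":-0.05},{"x":-0.95,"y":-0.4,"z":0,"rx":0,"ry":0,"rz":-0.05},{"x":-0.95,"y":-0.4,"z":0,"rx":0,"ry":0,"rz":-0.05},{"x":-0.9,"y":-0.4,"z":0,"rx":0,"ry":0,"rz":-0.05},{"x":-0.6,"y":-0.4,"z":0,"rx":0,"ry":0,"rz":-0.05},{"x":-0.3,"y":-0.2,"z":0,"rx":0,"ry":0,"rz":0},{"x":0,"y":0,"z":0,"rx":0,"ry":0,"rz":0}]}}

```text
time_s: 22.25
tool_pos: [0.4915, -0.3813, 0.2591]
tool_rot: [[-0.233, 0.972, -0.0], [0.972, 0.233, 0.0], [0.0, 0.0, -1.0]]
contact_force: [-0.2, 0.3, -0.4]
gripper_width: 1.001
finger_force: 0.0
```

```bash
python3 - <<'E'
from h import *
s=bot.observe(); print(s['tool_pos'],s['joint_vel'],s['q'],s['time_s'])
im,P=cloud("wrist"); cv2.imwrite("pics/w2.png",im); a=P[...,:2]; z=P[...,2]
for cam in("wrist",):
    for q in("lantern_handle","lantern"): print(q,[(round(r['p'],2),np.round(r['location'],4)) for r in optics.tip_of(q,cam)])
h=np.linalg.norm(a-[.482,-.41],axis=-1)<.075
for lo,hi in((.165,.182),(.1,.135)):
    k=h&(z>lo)&(z<hi)
    if k.sum()>5: print(lo,k.sum(),cv2.minAreaRect(a[k].astype(np.float32)*1000),np.median(z[k]))
plan(np.array([.4825,-.4100,.255]),13.5,2)
E
```

```text
[ 0.4915 -0.3813  0.2591] [-0.7652 -0.269  -1.1118  0.4242 -0.2008 -0.0406 -0.316 ] [ 47.6903  22.9563 -20.766   94.4923   8.8312  64.175   38.0518] 22.25
lantern_handle [(0.77, array([ 0.4811, -0.4096,  0.1682])), (0.57, array([ 0.4816, -0.413 ,  0.003 ]))]
lantern [(0.97, array([ 0.3508, -0.242 ,  0.004 ])), (0.7, array([ 0.1752, -0.3028, -0.0003])), (0.63, array([ 0.4799, -0.4164,  0.0017]))]
0.165 1919 ((478.5259094238281, -404.5824890136719), (12.18028450012207, 77.831787109375), 13.257047653198242) 0.1748633439776606
0.1 12561 ((479.9525451660156, -410.6204833984375), (104.18971252441406, 104.13258361816406), 13.359886169433594) 0.12102053410369329
[-0.54 -0.33  0.09] [ 0.   -0.    0.01]
[-0.54 -0.33  0.08] [ 0.   -0.    0.01]
end [ 0.4826 -0.4101  0.255 ] [-0.1617 -0.4112  0.255 ]
```

View pics/w2.png

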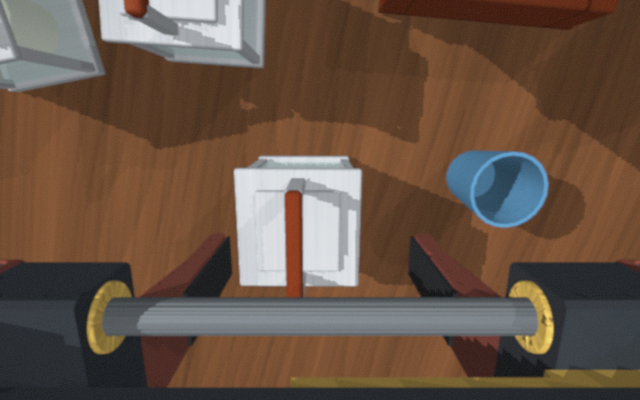

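The wrist view shows the wanted lantern at about (297,225), with its handle bar vertical between the open fingers. The tumbler at (497,190) is clear. Next I'll grasp the handle.

Call:
{"method": "move_arm", "body": {"steps": [{"x":-0.52,"y":-0.35,"z":0.2,"rx":0,"ry":0,"rz":0},{"x":-0.51,"y":-0.35,"z":0.4,"rx":0,"ry":0,"rz":0},{"x":0,"y":0,"z":0.7,"rx":0,"ry":0,"rz":0},{"x":0,"y":0,"z":0.7,"rx":0,"ry":0,"rz":0},{"x":0,"y":0,"z":0.7,"rx":0,"ry":0,"rz":0},{"x":0,"y":0,"z":0.5,"rx":0,"ry":0,"rz":0},{"x":0,"y":0,"z":0.3,"rx":0,"ry":0,"rz":0},{"x":0,"y":0,"z":0.1,"rx":0,"ry":0,"rz":0},{"x":0,"y":0,"z":0,"rx":0,"ry":0,"rz":0},{"x":0,"y":0,"z":0,"rx":0,"ry":0,"rz":0}]}}

```text
time_s: 23.65
tool_pos: [0.4811, -0.4104, 0.1698]
tool_rot: [[-0.234, 0.972, 0.001], [0.972, 0.234, -0.001], [-0.001, 0.001, -1.0]]
contact_force: [-0.1, 0.2, 0.4]
gripper_width: 0.999
finger_force: 0.0
```

Call:
{"method": "move_arm", "body": {"jaw": 1, "squeeze": 35, "steps": [{"x":0,"y":0,"z":0,"rx":0,"ry":0,"rz":0},{"x":0,"y":0,"z":0,"rx":0,"ry":0,"rz":0},{"x":0,"y":0,"z":0,"rx":0,"ry":0,"rz":0},{"x":0,"y":0,"z":0,"rx":0,"ry":0,"rz":0},{"x":0,"y":0,"z":0,"rx":0,"ry":0,"rz":0},{"x":0,"y":0,"z":0,"rx":0,"ry":0,"rz":0},{"x":0,"y":0,"z":0,"rx":0,"ry":0,"rz":0},{"x":0,"y":0,"z":0,"rx":0,"ry":0,"rz":0},{"x":0,"y":0,"z":0,"rx":0,"ry":0,"rz":0},{"x":0,"y":0,"z":0,"rx":0,"ry":0,"rz":0}]}}

```text
time_s: 24.9
tool_pos: [0.4802, -0.4105, 0.1691]
tool_rot: [[-0.233, 0.972, -0.001], [0.972, 0.233, -0.0], [0.0, -0.001, -1.0]]
contact_force: [-2.6, -0.7, 0.5]
gripper_width: 0.133
finger_force: 35.0
```

Call:
{"method": "move_arm", "body": {"steps": [{"x":0,"y":0,"z":-0.1,"rx":0,"ry":0,"rz":0},{"x":0,"y":0,"z":-0.3,"rx":0,"ry":0,"rz":0},{"x":0,"y":0,"z":-0.6,"rx":0,"ry":0,"rz":0},{"x":0,"y":0,"z":-0.8,"rx":0,"ry":0,"rz":0},{"x":0,"y":0,"z":-0.9,"rx":0,"ry":0,"rz":0},{"x":0,"y":0,"z":-0.9,"rx":0,"ry":0,"rz":0},{"x":0,"y":0,"z":-0.7,"rx":0,"ry":0,"rz":0},{"x":0,"y":0,"z":-0.4,"rx":0,"ry":0,"rz":0},{"x":0,"y":0,"z":-0.2,"rx":0,"ry":0,"rz":0},{"x":0,"y":0,"z":0,"rx":0,"ry":0,"rz":0}]}}

```text
time_s: 26.15
tool_pos: [0.4806, -0.4102, 0.2914]
tool_rot: [[-0.234, 0.972, -0.0], [0.972, 0.234, 0.0], [0.0, -0.0, -1.0]]
contact_force: [0.5, -0.2, -8.9]
gripper_width: 0.128
finger_force: 35.0
```

```bash
python3 - <<'E'
from h import *
s=bot.observe(); print(s['tool_pos'],s['contact_force'],s['ft_torque'],s['finger_force'],s['time_s'])
plan(lk(0,.0465,s['tool_pos'][2]),A,24)
E
```

```text
[ 0.4806 -0.4102  0.2914] [ 0.5482 -0.2353 -8.8567] [-0.0911 -0.1692 -0.0051] 34.99490797519684 26.15
[0.74 0.33 0.  ] [-0.   -0.    0.03]
[0.74 0.33 0.  ] [-0.   -0.    0.03]
[0.74 0.33 0.  ] [-0.   -0.    0.03]
[0.74 0.33 0.  ] [-0.   -0.    0.03]
[0.74 0.32 0.  ] [-0.   -0.    0.03]
[0.74 0.32 0.  ] [-0.   -0.    0.03]
[0.74 0.32 0.  ] [-0.   -0.    0.03]
[0.75 0.32 0.  ] [-0.   -0.    0.04]
[0.75 0.31 0.  ] [-0.   -0.    0.03]
[0.75 0.31 0.  ] [-0.   -0.    0.04]
[0.75 0.31 0.  ] [-0.   -0.    0.03]
[0.75 0.31 0.  ] [-0.   -0.    0.04]
[0.75 0.3  0.  ] [-0.   -0.    0.03]
[0.75 0.3  0.  ] [-0.   -0.    0.04]
[0.75 0.3  0.  ] [-0.   -0.    0.03]
[0.75 0.3  0.  ] [-0.   -0.    0.04]
[0.75 0.29 0.  ] [-0.   -0.    0.03]
[0.76 0.29 0.  ] [-0.   -0.    0.04]
[0.76 0.29 0.  ] [-0.   -0.    0.03]
[0.76 0.29 0.  ] [-0.   -0.    0.04]
[0.76 0.29 0.  ] [-0.   -0.    0.03]
[0.76 0.28 0.  ] [-0.   -0.    0.04]
[0.76 0.28 0.  ] [-0.   -0.    0.03]
[0.76 0.28 0.  ] [-0.   -0.    0.04]
end [0.5716 0.0672 0.2915] [0.0001 0.0466 0.2915]
```

Call:
{"method": "move_arm", "body": {"steps": [{"x":0.3,"y":0.13,"z":0,"rx":0,"ry":0,"rz":0.03},{"x":0.5,"y":0.22,"z":0,"rx":0,"ry":0,"rz":0.03},{"x":0.7,"y":0.31,"z":0,"rx":0,"ry":0,"rz":0.03},{"x":0.8,"y":0.35,"z":0,"rx":0,"ry":0,"rz":0.03},{"x":0.8,"y":0.35,"z":0,"rx":0,"ry":0,"rz":0.03},{"x":0.8,"y":0.35,"z":0,"rx":0,"ry":0,"rz":0.03},{"x":0.8,"y":0.35,"z":0,"rx":0,"ry":0,"rz":0.03},{"x":0.8,"y":0.35,"z":0,"rx":0,"ry":0,"rz":0.03},{"x":0.8,"y":0.35,"z":0,"rx":0,"ry":0,"rz":0.03},{"x":0.8,"y":0.35,"z":0,"rx":0,"ry":0,"rz":0.03}]}}

```text
time_s: 27.4
tool_pos: [0.5179, -0.2176, 0.2919]
tool_rot: [[-0.206, 0.979, 0.0], [0.979, 0.206, 0.0], [-0.0, 0.0, -1.0]]
contact_force: [-0.6, -0.5, -8.0]
gripper_width: 0.132
finger_force: 35.0
```

Call:
{"method": "move_arm", "body": {"steps": [{"x":0.8,"y":0.32,"z":0,"rx":0,"ry":0,"rz":0.03},{"x":0.8,"y":0.32,"z":0,"rx":0,"ry":0,"rz":0.03},{"x":0.8,"y":0.32,"z":0,"rx":0,"ry":0,"rz":0.03},{"x":0.8,"y":0.32,"z":0,"rx":0,"ry":0,"rz":0.03},{"x":0.8,"y":0.32,"z":0,"rx":0,"ry":0,"rz":0.03},{"x":0.8,"y":0.32,"z":0,"rx":0,"ry":0,"rz":0.03},{"x":0.8,"y":0.32,"z":0,"rx":0,"ry":0,"rz":0.03},{"x":0.8,"y":0.32,"z":0,"rx":0,"ry":0,"rz":0.03},{"x":0.8,"y":0.32,"z":0,"rx":0,"ry":0,"rz":0.03},{"x":0.8,"y":0.32,"z":0,"rx":0,"ry":0,"rz":0.03}]}}

```text
time_s: 28.65
tool_pos: [0.5575, -0.0061, 0.2919]
tool_rot: [[-0.176, 0.984, 0.0], [0.984, 0.176, -0.0], [-0.0, 0.0, -1.0]]
contact_force: [0.3, -0.9, -8.3]
gripper_width: 0.132
finger_force: 35.0
```

Call:
{"method": "move_arm", "body": {"steps": [{"x":0.7,"y":0.26,"z":0,"rx":0,"ry":0,"rz":0.03},{"x":0.6,"y":0.22,"z":0,"rx":0,"ry":0,"rz":0.03},{"x":0.5,"y":0.19,"z":0,"rx":0,"ry":0,"rz":0.03},{"x":0.4,"y":0.15,"z":0,"rx":0,"ry":0,"rz":0.03},{"x":0.3,"y":0.1,"z":0,"rx":0,"ry":0,"rz":0.03},{"x":0.2,"y":0.05,"z":0,"rx":0,"ry":0,"rz":0.03},{"x":0.1,"y":0,"z":0,"rx":0,"ry":0,"rz":0.02},{"x":0.1,"y":0,"z":0,"rx":0,"ry":0,"rz":0},{"x":0,"y":0,"z":0,"rx":0,"ry":0,"rz":0},{"x":0,"y":0,"z":0,"rx":0,"ry":0,"rz":0}]}}

```text
time_s: 29.9
tool_pos: [0.5696, 0.0669, 0.2917]
tool_rot: [[-0.155, 0.988, 0.0], [0.988, 0.155, -0.0], [-0.0, -0.0, -1.0]]
contact_force: [-0.0, 0.3, -8.0]
gripper_width: 0.134
finger_force: 35.0
```

```bash
python3 - <<'E'
from h import *
s=bot.observe(); print(s['tool_pos'],inlk(s['tool_pos']),s['contact_force'],s['ft_torque'],s['finger_force'],s['time_s'])
plan(lk(0,.0465,s['tool_pos'][2]),A,1)
im,P=cloud("scene"); cv2.imwrite("pics/s2.png",im[120:340,150:500])
for cam in("top","scene"):
    if cam=="top": im,P=cloud(cam)
    a=P[...,:2]; z=P[...,2]
    k=(np.linalg.norm(a-s['tool_pos'][:2],axis=-1)<.08)&(z>.20)&(z<.26)
    if k.sum()>5: print(cam,k.sum(),cv2.minAreaRect(a[k].astype(np.float32)*1000),np.nanpercentile(z[k],[10,50,90]))
    for q in("lantern","locker","cover_end"): print(cam,q,[(round(r['p'],2),np.round(r['location'],3)) for r in optics.tip_of(q,cam)][:4])
E
```

```text
[0.5696 0.0669 0.2917] [-0.0019  0.0465  0.2917] [-0.0484  0.3013 -7.9948] [ 0.0171 -0.0478  0.0094] 34.99480068683624 29.9
[-0.    0.08 -0.  ] [-0.  0.  0.]
end [0.5716 0.0672 0.2917] [0.0001 0.0465 0.2917]
top 119 ((556.4930419921875, 112.85274505615234), (95.70674896240234, 24.122005462646484), 22.6645450592041) [0.2373 0.2429 0.2474]
top lantern [(0.85, array([ 0.177, -0.306,  0.004])), (0.78, array([ 0.353, -0.238, -0.001])), (0.47, array([0.568, 0.068, 0.127]))]
top locker []
top cover_end [(0.62, array([0.551, 0.196, 0.061]))]
scene 119 ((556.4930419921875, 112.85274505615234), (95.70674896240234, 24.122005462646484), 22.6645450592041) [0.2373 0.2429 0.2474]
scene lantern [(0.79, array([ 0.173, -0.305,  0.   ])), (0.73, array([ 0.346, -0.244, -0.   ])), (0.72, array([0.569, 0.063, 0.123])), (0.59, array([ 0.838, -0.094, -0.   ]))]
scene locker [(0.98, array([ 0.577,  0.021, -0.002]))]
scene cover_end [(0.77, array([0.55 , 0.207, 0.056]))]
```

View pics/s2.png

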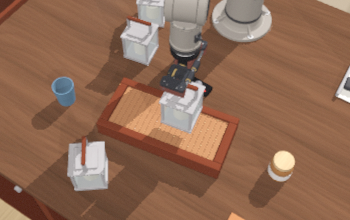

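The lantern hangs level over the locker at (182,107) in the crop, well clear of everything else. Next I'll lower it.

Call:
{"method": "move_arm", "body": {"steps": [{"x":0,"y":0.08,"z":0.2,"rx":0,"ry":0,"rz":0},{"x":0,"y":0,"z":0.4,"rx":0,"ry":0,"rz":0},{"x":0,"y":0,"z":0.5,"rx":0,"ry":0,"rz":0},{"x":0,"y":0,"z":0.5,"rx":0,"ry":0,"rz":0},{"x":0,"y":0,"z":0.4,"rx":0,"ry":0,"rz":0},{"x":0,"y":0,"z":0.3,"rx":0,"ry":0,"rz":0},{"x":0,"y":0,"z":0.16,"rx":0,"ry":0,"rz":0},{"x":0,"y":0,"z":0.1,"rx":0,"ry":0,"rz":0},{"x":0,"y":0,"z":0,"rx":0,"ry":0,"rz":0},{"x":0,"y":0,"z":0,"rx":0,"ry":0,"rz":0}]}}

```text
time_s: 31.55
tool_pos: [0.5718, 0.0675, 0.228]
tool_rot: [[-0.155, 0.988, 0.001], [0.988, 0.155, 0.0], [-0.0, 0.001, -1.0]]
contact_force: [-0.1, 0.1, -9.5]
gripper_width: 0.133
finger_force: 35.0
```

Call:
{"method": "move_arm", "body": {"steps": [{"x":0,"y":0,"z":0.03,"rx":0,"ry":0,"rz":0},{"x":0,"y":0,"z":0.02,"rx":0,"ry":0,"rz":0},{"x":0,"y":0,"z":0.02,"rx":0,"ry":0,"rz":0},{"x":0,"y":0,"z":0.01,"rx":0,"ry":0,"rz":0},{"x":0,"y":0,"z":0.01,"rx":0,"ry":0,"rz":0},{"x":0,"y":0,"z":0,"rx":0,"ry":0,"rz":0},{"x":0,"y":0,"z":0,"rx":0,"ry":0,"rz":0},{"x":0,"y":0,"z":0,"rx":0,"ry":0,"rz":0},{"x":0,"y":0,"z":0,"rx":0,"ry":0,"rz":0},{"x":0,"y":0,"z":0,"rx":0,"ry":0,"rz":0}]}}

```text
time_s: 32.8
tool_pos: [0.5716, 0.0675, 0.2254]
tool_rot: [[-0.155, 0.988, 0.0], [0.988, 0.155, -0.0], [-0.0, 0.0, -1.0]]
contact_force: [0.2, 0.6, -8.6]
gripper_width: 0.139
finger_force: 35.0
```

```bash
python3 - <<'E'
from h import *
s=bot.observe(); print(s['tool_pos'],inlk(s['tool_pos']),s['contact_force'],s['ft_torque'],s['finger_force'],s['time_s'])
E
```

```text
[0.5716 0.0675 0.2254] [0.0002 0.0468 0.2254] [ 0.1555  0.6392 -8.5888] [ 0.0407 -0.1344  0.0157] 34.99484896659851 32.8
```

Call:
{"method": "move_arm", "body": {"steps": [{"x":0,"y":0,"z":0.01,"rx":0,"ry":0,"rz":0},{"x":0,"y":0,"z":0.01,"rx":0,"ry":0,"rz":0},{"x":0,"y":0,"z":0.01,"rx":0,"ry":0,"rz":0},{"x":0,"y":0,"z":0.01,"rx":0,"ry":0,"rz":0},{"x":0,"y":0,"z":0,"rx":0,"ry":0,"rz":0},{"x":0,"y":0,"z":0,"rx":0,"ry":0,"rz":0},{"x":0,"y":0,"z":0,"rx":0,"ry":0,"rz":0},{"x":0,"y":0,"z":0,"rx":0,"ry":0,"rz":0},{"x":0,"y":0,"z":0,"rx":0,"ry":0,"rz":0},{"x":0,"y":0,"z":0,"rx":0,"ry":0,"rz":0}]}}

```text
time_s: 34.05
tool_pos: [0.5718, 0.0676, 0.2248]
tool_rot: [[-0.155, 0.988, 0.0], [0.988, 0.155, 0.0], [-0.0, 0.0, -1.0]]
contact_force: [-3.0, -0.7, 1.8]
gripper_width: 0.134
finger_force: 35.0
```

Call:
{"method": "move_arm", "body": {"jaw": 0, "squeeze": 5, "steps": [{"x":0,"y":0,"z":0,"rx":0,"ry":0,"rz":0},{"x":0,"y":0,"z":0,"rx":0,"ry":0,"rz":0},{"x":0,"y":0,"z":0,"rx":0,"ry":0,"rz":0},{"x":0,"y":0,"z":0,"rx":0,"ry":0,"rz":0},{"x":0,"y":0,"z":0,"rx":0,"ry":0,"rz":0},{"x":0,"y":0,"z":0,"rx":0,"ry":0,"rz":0},{"x":0,"y":0,"z":0,"rx":0,"ry":0,"rz":0},{"x":0,"y":0,"z":0,"rx":0,"ry":0,"rz":0},{"x":0,"y":0,"z":0,"rx":0,"ry":0,"rz":0},{"x":0,"y":0,"z":0,"rx":0,"ry":0,"rz":0}]}}

```text
time_s: 35.3
tool_pos: [0.5716, 0.0675, 0.2244]
tool_rot: [[-0.155, 0.988, 0.0], [0.988, 0.155, -0.0], [-0.0, 0.0, -1.0]]
contact_force: [-0.0, 0.5, -0.2]
gripper_width: 0.503
finger_force: 0.0
```

Call:
{"method": "move_arm", "body": {"steps": [{"x":0,"y":0,"z":-0.2,"rx":0,"ry":0,"rz":0},{"x":0,"y":0,"z":-0.4,"rx":0,"ry":0,"rz":0},{"x":0,"y":0,"z":-0.6,"rx":0,"ry":0,"rz":0},{"x":0,"y":0,"z":-0.8,"rx":0,"ry":0,"rz":0},{"x":0,"y":0,"z":-0.8,"rx":0,"ry":0,"rz":0},{"x":-0.6,"y":0,"z":-0.8,"rx":0,"ry":0,"rz":0},{"x":-0.9,"y":0,"z":-0.4,"rx":0,"ry":0,"rz":0},{"x":-0.9,"y":0,"z":0,"rx":0,"ry":0,"rz":0},{"x":-0.9,"y":0,"z":0,"rx":0,"ry":0,"rz":0},{"x":-0.9,"y":0,"z":0,"rx":0,"ry":0,"rz":0}]}}

```text
time_s: 36.55
tool_pos: [0.5882, -0.0369, 0.3258]
tool_rot: [[-0.155, 0.988, 0.001], [0.988, 0.155, -0.0], [-0.0, 0.001, -1.0]]
contact_force: [0.7, 0.6, 0.2]
gripper_width: 0.5
finger_force: 0.0
```

```bash
python3 - <<'E'
from h import *
s=bot.observe(); print(s['tool_pos'],s['contact_force'],s['gripper_width'],s['time_s'])
for cam in("wrist","top","scene"):
    im,P=cloud(cam); a=P[...,:2]; z=P[...,2]
    if cam=="scene": cv2.imwrite("pics/s3.png",cv2.resize(im[120:340,150:500],None,fx=2,fy=2))
    if cam=="wrist": cv2.imwrite("pics/w3.png",im)
    h=np.linalg.norm(a-[.5716,.0671],axis=-1)<.078
    for lo,hi in((.218,.240),(.155,.19)):
        k=h&(z>lo)&(z<hi)
        if k.sum()>20:
            r=cv2.minAreaRect(a[k].astype(np.float32)*1000); f=np.linalg.lstsq(np.c_[a[k]-[.5716,.0671],np.ones(k.sum())],z[k],rcond=None)[0]
            print(cam,lo,k.sum(),np.round(np.r_[r[0],r[1],r[2]],1),inlk(np.array([*r[0],0])/1000),np.median(z[k]),f)
    for q in("lantern","lantern_handle"): print(q,[(round(r['p'],2),np.round(r['location'],3)) for r in optics.tip_of(q,cam) if r['location'][1]>-.05])
E
```

```text
[ 0.5882 -0.0369  0.3258] [0.6783 0.5767 0.2361] 0.5002197126702602 36.55
wrist 0.218 2355 [572.4  55.5  11.9  76.1   8.5] [-0.0009  0.0349  0.    ] 0.2300190621515625 [ 0.0088 -0.      0.2299]
wrist 0.155 15276 [571.9  59.5 104.4  98.4   8.8] [-0.0008  0.0389  0.    ] 0.17637390031380681 [-0.0008  0.0054  0.1781]
lantern [(0.91, array([0.57 , 0.062, 0.058]))]
lantern_handle [(0.63, array([0.573, 0.068, 0.226]))]
top 0.218 155 [573.6  66.9  13.8  88.    9.1] [0.0021 0.046  0.    ] 0.23051715967228636 [0.2183 0.0199 0.2299]
top 0.155 1083 [573.1  66.7 106.1 104.1   9.1] [0.0015 0.0458 0.    ] 0.17881675437046374 [0.0057 0.0013 0.179 ]
lantern [(0.96, array([0.567, 0.069, 0.055])), (0.41, array([0.549, 0.196, 0.058]))]
lantern_handle [(0.57, array([0.571, 0.068, 0.222]))]
scene 0.218 153 [574.4  66.8  14.6  88.1   9. ] [0.0028 0.0457 0.    ] 0.22986373115618353 [-0.1722 -0.0537  0.2299]
scene 0.155 888 [574.   65.6 107.7 104.9   8.9] [0.0022 0.0446 0.    ] 0.17851186172525824 [-0.0181 -0.0132  0.1789]
lantern [(0.92, array([0.57 , 0.066, 0.057]))]
lantern_handle [(0.75, array([0.57 , 0.065, 0.225]))]
```

View pics/s3.png

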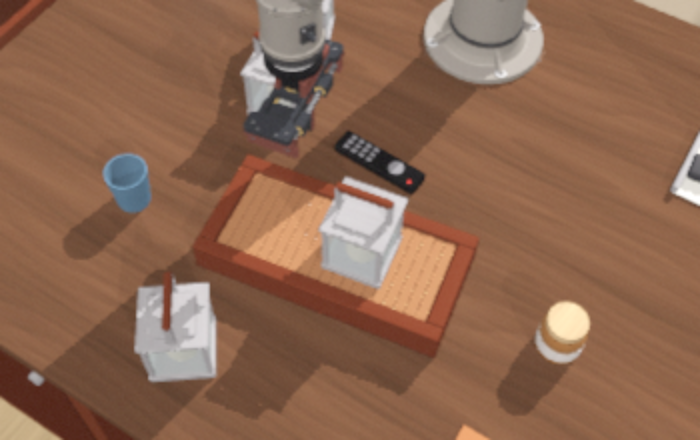

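The picture shows the lantern upright and square on the cover at about (363,230), with the jar, remote and tumbler where they started. The handle top is at 0.230 m, so the cover isn't sagging. Handing in.

```bash
python3 -c "
from bench import bot; print(bot.close_job())"
```

```text
the job is handed in; nothing more can be done
None
```

The job is handed in. The lantern stands level and square on the cover above the bearer, which I felt about 46 mm from the middle toward the +y end. The cover shows no measurable sag, the jar, remote and tumbler weren't touched, and it took about 37 s. The judge's verdict was not shown.

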